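Find the full case by its weight and slide it to the stop rail

ROBOT

A 6-joint arm with a two-finger parallel gripper is mounted at the origin on a cart in front of the work surface, level with it; the furniture and walls round the work are solid. World frame = base frame: x ahead of the robot, y to its left, z up, the work surface at z = 0. Lengths are in m, angles in rad, forces in N, time in s.
With the tool pointing down it reaches from about 0.3 to 0.775 m from the base axis. Payload 14.6 kg.
Tool frame: the origin (TCP) lies midway between the tips of the shut fingers; the grasp point (between the pads) lies 19 mm behind it; z points along the fingers, y is the line along which they close (so a half turn about z gives the same grasp; the last joint's range is limited). The gripper opens to 94 mm and grips with 3 to 60 N. Pads are 16 mm wide; open, the fingers measure 119 mm over their backs; the gripper's body (75 mm by 177 mm) begins 78 mm behind the grasp point.
Start: joints at [1.271, 0.3, 1.521, -0, 1.321, -0.067], TCP at [0.127, 0.535, 0.205] pointing down, gripper open.
Joint ranges: [-3.03, 3.03], [-0.79, 2.21], [0.23, 2.52], [-1.04, 4.18], [0, 3.07], [-2.55, 2.55]. Speed limits (rad/s): [2.22, 2.22, 2.57, 3.14, 3.14, 3.14].

INTERFACE

Orientations are given as [roll, pitch, yaw] about the fixed x, y, z axes, in that order (R = Rz(yaw) Ry(pitch) Rx(roll)).
In Python, from station import * gives the robot as it stands.
- The arm moves only by the tool send_rows, never from a script. Its argument "targets" is a list of rows, each an object of numbers: "x", "y", "z": the shift along the world's x, y, z in units of 0.2 m (1.0 is 0.2 m); "spin": the turn about the world's z in units of pi/2 rad (1.0 is pi/2 rad); "claw": the finger opening in mm, from 0 to 94. A call has 1 to 20 rows; each row shifts and turns the commanded pose from where the row before left it; what a row does not reach is not made up. A row lasts 1/10 s, in which the tool goes at most 50 mm and 8.59 degrees, less where a joint would pass 70% of its speed; a pose out of reach is approached as far as the arm can. A call with a number of a shift or a turn outside -1 to 1 is refused whole. A call with a gripper value outside its range is refused whole. The fingers move at their own pace and stop on an object; "force" is the grip in N (left out, the last holds). Time passes only in rows, so rows that do not move let the fingers close. It gives the time, the measured TCP pose, the force, the opening and the grip force at its end, in the units of the state.
- get_obs(): the state, without advancing time (a new reading comes with each control period).
- camera(name): name is "scene" or "side" or "wrist"; returns the picture (420x560x3 uint8, blue, green, red); there is no depth.
- camera_model(name): a dict with "fovy" (degrees; the focal length in pixels is half the picture's height over the tangent of half this angle, whatever the lens; pixels are square), "cx", "cy" (the principal point, pixels), "T" (4x4, takes a point from camera to world coordinates). Camera axes: x right, y down, z forward; pixel columns grow to the right and rows downward; lengths in m; the calibration is good to about 2 mm. A picture is of the moment at which its call begins: read the wrist's pose just before it. camera_model takes no time and is no camera call; for the wrist camera it gives the pose at the moment of the call.
- hand_in(): hands the job in; it is judged then, once.
The state is a dict: "time_s": time; "qpos": joint angles; "joint_vel": joint speeds; "tau": joint torques, N m; "ee_pos": TCP position; "eef_rot": TCP orientation; "force": force on the tool from outside, world axes, zero at the start; "moment": the same for the moment, N m; "grip_width": finger opening in m; "grip_force": force on a finger pad.
Only numpy, scipy, OpenCV 4.12 (cv2) and the standard library are available. Lean on these libraries where they do the work, as an engineer would, in place of code of your own. Each camera call takes 0.05 s, during which the arm holds its last target. There are 200 camera calls.

TASK

Two of these three look-alike wooden cases are empty and one is full of steel: working from left to right, lift the knob end of each case a centimetre or two to feel its weight, keeping its far end on the bench, and set it down before you go on to the next. When all three have been felt, slide the full one straight away from you along the bench, without lifting it clear, until its far end rests square against the aluminium stop rail. Leave the two empty cases standing in their places and let go of everything.

Things in the scene. Friction and masses are not known exactly. Their poses are not given: they have to be found in the camera images.
- case_left: the left-hand (greatest y) of three like wooden slide-lid cases, each 150 (own x) x 64 (own y) x 44 mm high, standing loose on the bench, own +x roughly away from the robot. Origin: centre of the underside. A ball knob stands on the lid at the robot-side end. Any one of the three is full (0.7 to 0.9 kg in all), the other two empty (about 0.2 kg); load in the middle.
- case_left_knob (a point): centre of the left case's knob: black ball, 22 mm diameter, 70 mm above the case's underside (26 mm above the lid), at case x = -57 mm, fixed to the case. Pinched along the case's y it can turn between the pads, so the case tips about its far lower edge, 132 mm beyond. Lifting there takes 1 to 2.5 N for an empty case, 4 to 7 N for the full one.
- case_left_centre (a point): centre of the left case, half-way up (22 mm above its underside); axes as the case
- case_left_near_foot (a point): middle of the lower edge of the left case's near (knob) end, case x = -75 mm
- case_left_far_foot (a point): middle of the lower edge of the left case's far end, case x = +75 mm; this end goes against the stop rail
- case_mid: the middle of three like wooden slide-lid cases, each 150 (own x) x 64 (own y) x 44 mm high, standing loose on the bench, own +x roughly away from the robot. Origin: centre of the underside. A ball knob stands on the lid at the robot-side end. Any one of the three is full (0.7 to 0.9 kg in all), the other two empty (about 0.2 kg); load in the middle.
- case_mid_knob (a point): centre of the mid case's knob: black ball, 22 mm diameter, 70 mm above the case's underside (26 mm above the lid), at case x = -57 mm, fixed to the case. Pinched along the case's y it can turn between the pads, so the case tips about its far lower edge, 132 mm beyond. Lifting there takes 1 to 2.5 N for an empty case, 4 to 7 N for the full one.
- case_mid_centre (a point): centre of the mid case, half-way up (22 mm above its underside); axes as the case
- case_mid_near_foot (a point): middle of the lower edge of the mid case's near (knob) end, case x = -75 mm
- case_mid_far_foot (a point): middle of the lower edge of the mid case's far end, case x = +75 mm; this end goes against the stop rail
- case_right: the right-hand (least y) of three like wooden slide-lid cases, each 150 (own x) x 64 (own y) x 44 mm high, standing loose on the bench, own +x roughly away from the robot. Origin: centre of the underside. A ball knob stands on the lid at the robot-side end. Any one of the three is full (0.7 to 0.9 kg in all), the other two empty (about 0.2 kg); load in the middle.
- case_right_knob (a point): centre of the right case's knob: black ball, 22 mm diameter, 70 mm above the case's underside (26 mm above the lid), at case x = -57 mm, fixed to the case. Pinched along the case's y it can turn between the pads, so the case tips about its far lower edge, 132 mm beyond. Lifting there takes 1 to 2.5 N for an empty case, 4 to 7 N for the full one.
- case_right_centre (a point): centre of the right case, half-way up (22 mm above its underside); axes as the case
- case_right_near_foot (a point): middle of the lower edge of the right case's near (knob) end, case x = -75 mm
- case_right_far_foot (a point): middle of the lower edge of the right case's far end, case x = +75 mm; this end goes against the stop rail
- stop_rail: aluminium angle, 540 mm long (own y), 30 mm high and deep, fixed to the bench behind the cases. Origin: on the bench, middle of its upright front face (towards the robot); own +x points away from the robot, square to the face. The cases' far ends start about 90 to 140 mm in front of the face.

How it is judged:
On the way, in this order (a step that is already met when the one before it is completed fails the run):
1. the left case is tipped: its knob end lifted, its far end still on the bench, the other two standing flat (angle between case_left_centre's own z axis and vertical above 0.06 rad and height (world z) of case_left_far_foot below 0.012 m and angle between each of case_mid_centre, case_right_centre's own z axis and vertical below 0.03 rad), for 0.2 s.
2. the mid case is tipped: its knob end lifted, its far end still on the bench, the other two standing flat (angle between case_mid_centre's own z axis and vertical above 0.06 rad and height (world z) of case_mid_far_foot below 0.012 m and angle between each of case_left_centre, case_right_centre's own z axis and vertical below 0.03 rad), for 0.2 s.
3. the right case is tipped: its knob end lifted, its far end still on the bench, the other two standing flat (angle between case_right_centre's own z axis and vertical above 0.06 rad and height (world z) of case_right_far_foot below 0.012 m and angle between each of case_left_centre, case_mid_centre's own z axis and vertical below 0.03 rad), for 0.2 s.
4. the full case stands with its far end against the stop rail, the empty ones still in their places (((horizontal distance between fill_steel_c0 and case_left_centre below 0.04 m and x of case_left_far_foot in the frame of stop_rail between -0.012 and 0.01 m and z of case_left_far_foot in the frame of stop_rail below 0.01 m and angle between the x axis of case_left_centre and the x axis of stop_rail, either way round below 0.12 rad and distance of each of case_mid_centre, case_right_centre from where it was at the start of the episode below 0.04 m) or (horizontal distance between fill_steel_c0 and case_mid_centre below 0.04 m and x of case_mid_far_foot in the frame of stop_rail between -0.012 and 0.01 m and z of case_mid_far_foot in the frame of stop_rail below 0.01 m and angle between the x axis of case_mid_centre and the x axis of stop_rail, either way round below 0.12 rad and distance of each of case_left_centre, case_right_centre from where it was at the start of the episode below 0.04 m) or (horizontal distance between fill_steel_c0 and case_right_centre below 0.04 m and x of case_right_far_foot in the frame of stop_rail between -0.012 and 0.01 m and z of case_right_far_foot in the frame of stop_rail below 0.01 m and angle between the x axis of case_right_centre and the x axis of stop_rail, either way round below 0.12 rad and distance of each of case_left_centre, case_mid_centre from where it was at the start of the episode below 0.04 m))), for 0.2 s.
At the end, for the whole second after the job is handed in: The case that holds the steel stands flat with the middle of its far lower edge within 12 mm of the stop rail's front face and its length within 0.12 rad of square to the rail; the two empty cases stand flat, each within 40 mm of where it started; all at rest (((horizontal distance between fill_steel_c0 and case_left_centre below 0.04 m and x of case_left_far_foot in the frame of stop_rail between -0.012 and 0.01 m and z of case_left_far_foot in the frame of stop_rail below 0.01 m and angle between the x axis of case_left_centre and the x axis of stop_rail, either way round below 0.12 rad and distance of each of case_mid_centre, case_right_centre from where it was at the start of the episode below 0.04 m) or (horizontal distance between fill_steel_c0 and case_mid_centre below 0.04 m and x of case_mid_far_foot in the frame of stop_rail between -0.012 and 0.01 m and z of case_mid_far_foot in the frame of stop_rail below 0.01 m and angle between the x axis of case_mid_centre and the x axis of stop_rail, either way round below 0.12 rad and distance of each of case_left_centre, case_right_centre from where it was at the start of the episode below 0.04 m) or (horizontal distance between fill_steel_c0 and case_right_centre below 0.04 m and x of case_right_far_foot in the frame of stop_rail between -0.012 and 0.01 m and z of case_right_far_foot in the frame of stop_rail below 0.01 m and angle between the x axis of case_right_centre and the x axis of stop_rail, either way round below 0.12 rad and distance of each of case_left_centre, case_mid_centre from where it was at the start of the episode below 0.04 m)) and angle between each of case_left_centre, case_mid_centre, case_right_centre's own z axis and vertical below 0.03 rad and linear speed of each of case_left, case_mid, case_right below 0.02 m/s); the robot touches nothing.
It fails at once if a case is tipped steeply (more than 0.35 rad) (angle between any of case_left_centre, case_mid_centre, case_right_centre's own z axis and vertical above 0.35 rad).
It fails at once if a case is lifted clear of the bench (both ends more than 20 mm up) (height (world z) of each of case_left_near_foot, case_left_far_foot above 0.02 m or height (world z) of each of case_mid_near_foot, case_mid_far_foot above 0.02 m or height (world z) of each of case_right_near_foot, case_right_far_foot above 0.02 m).
It also fails if it takes over 67 s, if anything falls off the work surface, if the arm or the gripper's body presses on something with over 40 N, if the wrist force passes 120 N, or if a joint passes its speed limit or range.

## Working session

There is one attempt and no reset: what is moved stays moved. The work goes in short steps, Python scripts to look and compute and a tool call to move; the robot and the scene stay as the last step left them, time stands still between calls to the robot, and variables do not carry over. Pictures are saved under pics/ and viewed, at most 10 in all, crops included, and the job is handed in when it is done.

Besides the shell and the picture viewer there is one more tool, called after "Request:" as name([rows], argument=value, ...), one row to a line, values as JSON. send_rows: Moves the arm, as the interface text tells. Its arguments: {"type":"object","properties":{"targets":{"type":"array"},"force":{"type":"number"}},"required":["targets"]}

```bash
mkdir -p pics
python3 - <<'E'
from station import *
import cv2,numpy as np
np.set_printoptions(precision=4,suppress=True)
o=get_obs();print(o)
for n in("scene","side"):
    m=camera_model(n);print(n,m);cv2.imwrite(f"pics/{n}0.png",camera(n))
E
```

```text
{'time_s': 0.0, 'qpos': array([ 1.2714,  0.3005,  1.5216, -0.    ,  1.3207, -0.0666]), 'joint_vel': array([ 0.0012,  0.0015, -0.001 ,  0.0002, -0.0002,  0.    ]), 'tau': array([ -0.0017, -53.1813, -35.2721,   0.0708,   0.0246,  -0.0001]), 'ee_pos': array([0.1268, 0.5349, 0.2049]), 'eef_rot': array([-3.1404, -0.0001,  2.9088]), 'force': array([-0.0183,  0.0705,  0.6942]), 'moment': array([0.0103, 0.0007, 0.0068]), 'grip_force': 0.0, 'grip_width': 0.09428177817855714}
scene {'fovy': 50.67905456523399, 'cx': 273.19518742164297, 'cy': 213.9409627621349, 'T': array([[-0.88  , -0.2556,  0.4004,  0.2018],
       [-0.4746,  0.5084, -0.7185,  0.6936],
       [-0.0199, -0.8223, -0.5687,  0.6009],
       [ 0.    ,  0.    ,  0.    ,  1.    ]])}
side {'fovy': 56.567857478456986, 'cx': 281.9037761483832, 'cy': 210.411201404995, 'T': array([[ 0.8905, -0.2527,  0.3784,  0.2671],
       [-0.4548, -0.5179,  0.7245, -0.6303],
       [ 0.0129, -0.8173, -0.5761,  0.5715],
       [ 0.    ,  0.    ,  0.    ,  1.    ]])}
```

View pics/scene0.png

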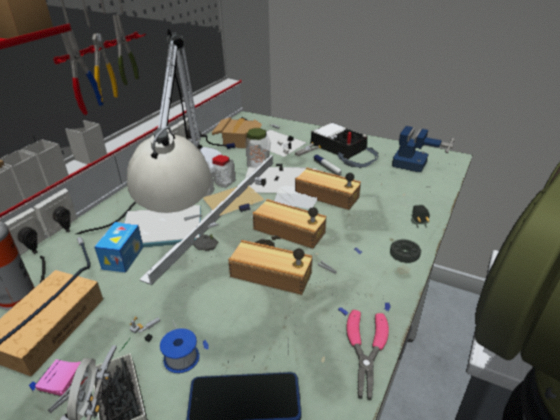

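View pics/side0.png

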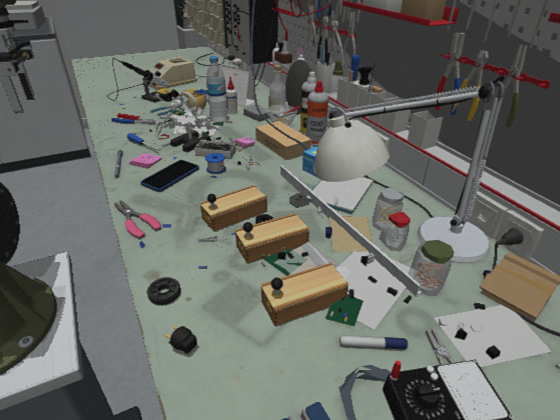

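The scene picture shows the left, mid and right cases with knobs at about (298,255), (312,214) and (350,180). The rail runs from (145,278) to (272,158). In the side picture the knobs are at about (212,199), (248,228) and (277,285), and the rail runs from (283,170) to (418,290).

```bash
cat > h.py <<'E'
from station import *
import cv2,numpy as np
np.set_printoptions(precision=4,suppress=True)
def ray(m,uv):
    f=210/np.tan(np.radians(m["fovy"]/2)); uv=np.atleast_2d(uv).astype(float)
    d=np.c_[(uv-[m["cx"],m["cy"]])/f,np.ones(len(uv))]@m["T"][:3,:3].T
    return m["T"][:3,3],d/np.linalg.norm(d,axis=1)[:,None]
def plane(m,uv,z):
    c,d=ray(m,uv); return c+d*((z-c[2])/d[:,2])[:,None]
def tri(rs):
    A=sum(np.eye(3)-np.outer(d,d) for c,d in rs); b=sum((np.eye(3)-np.outer(d,d))@c for c,d in rs)
    p=np.linalg.solve(A,b); return p,[np.linalg.norm(np.cross(p-c,d)) for c,d in rs]
def knob(im,uv,r=14):
    u,v=uv; g=im[v-r:v+r,u-r:u+r].max(2); k=(g<70).astype(np.uint8)
    n,l,s,c=cv2.connectedComponentsWithStats(k); i=1+np.argmax(s[1:,4]); return c[i]+[u-r,v-r],s[i]
def project(m,P):
    f=210/np.tan(np.radians(m["fovy"]/2)); q=(np.atleast_2d(P)-m["T"][:3,3])@m["T"][:3,:3]
    return q[:,:2]/q[:,2:]*f+[m["cx"],m["cy"]]
E
python3 - <<'E'
from h import *
K={"scene":[(298,254),(312,213),(350,179)],"side":[(212,199),(248,228),(277,285)]}
W={"scene":[(270,265),(290,222),(328,188)],"side":[(235,205),(273,236),(305,290)]}
I={n:cv2.imread(f"pics/{n}0.png") for n in K};M={n:camera_model(n) for n in K}
for i in range(3):
    rs=[]
    for n in K:
        c,s=knob(I[n],K[n][i],10);c0,d=ray(M[n],c);rs.append((c0,d[0]));print(n,c,s)
    print(tri(rs))
R={"scene":[(147,279),(272,157)],"side":[(283,169),(418,290)]}
for n in I:
    hsv=cv2.cvtColor(I[n],cv2.COLOR_BGR2HSV);k=((hsv[...,0]>8)&(hsv[...,0]<25)&(hsv[...,1]>70)&(hsv[...,2]>75)).astype(np.uint8)
    N,l,s,c=cv2.connectedComponentsWithStats(k)
    for w in W[n]:
        i=l[w[1],w[0]];v=hsv[...,2][l==i];t,_=cv2.threshold(v,0,255,cv2.THRESH_OTSU)
        top=((l==i)&(hsv[...,2]>t)).astype(np.uint8)
        top=cv2.morphologyEx(top,cv2.MORPH_OPEN,np.ones((3,3)))
        ys,xs=np.nonzero(top);P=plane(M[n],np.c_[xs,ys],.044)[:,:2]
        r=cv2.minAreaRect((P*1000).astype(np.float32));print(n,i,s[i],t,r)
    print(plane(M[n],R[n],.03))
E
python3 -c "
import cv2,numpy as np
a=cv2.imread('pics/scene0.png')[150:300,130:380];b=cv2.imread('pics/side0.png')[155:330,190:430]
a=cv2.resize(a,None,fx=2,fy=2,interpolation=2);b=cv2.resize(b,None,fx=2,fy=2,interpolation=2)
cv2.imwrite('pics/c1.png',cv2.resize(a,None,fx=1.5,fy=1.5));cv2.imwrite('pics/c2.png',cv2.resize(b,None,fx=1.5,fy=1.5))"
```

```text
scene [298.2561 253.7439] [ 6  5 10 11 82]
side [211.2759 197.8966] [ 6  5  8  9 58]
(array([0.4717, 0.117 , 0.0704]), [np.float64(0.00015921801338596313), np.float64(0.00015921801338601537)])
scene [312.5741 211.9259] [ 7  5  8  9 54]
side [247.3973 226.726 ] [ 5  4 10 11 73]
(array([ 0.5044, -0.0208,  0.0701]), [np.float64(0.0002336845371566244), np.float64(0.00023368453715666564)])
scene [349.3469 176.7347] [ 6  4  8  9 49]
side [276.5472 283.3302] [  4   3  12  12 106]
(array([ 0.4867, -0.1944,  0.0705]), [np.float64(0.0003958832843691123), np.float64(0.0003958832843691704)])
scene 26 [ 228  240   84   54 2969] 152.0 ((528.7105712890625, 121.32176208496094), (150.2926483154297, 66.47283172607422), 7.9337873458862305)
scene 23 [ 253  199   73   49 2213] 150.0 ((561.407958984375, -25.085308074951172), (65.98269653320312, 151.60726928710938), 89.01862335205078)
scene 20 [ 295  168   66   41 1653] 149.0 ((543.1732788085938, -201.58889770507812), (66.57228088378906, 150.66189575195312), 87.35173797607422)
[[ 0.7139  0.2687  0.03  ]
 [ 0.7388 -0.2711  0.03  ]]
side 66 [ 200  185   67   38 1045] 141.0 ((527.9186401367188, 124.08029174804688), (149.52113342285156, 53.90393829345703), 7.178657054901123)
side 73 [ 235  213   74   43 1596] 137.0 ((560.6202392578125, -22.67754364013672), (55.58627700805664, 150.2386474609375), 88.8504409790039)
side 102 [ 261  262   87   57 2413] 137.0 ((542.2296752929688, -198.250244140625), (56.86430358886719, 149.255615234375), 87.19864654541016)
[[ 0.7182  0.2309  0.03  ]
 [ 0.7346 -0.2926  0.03  ]]
```

View pics/c1.png

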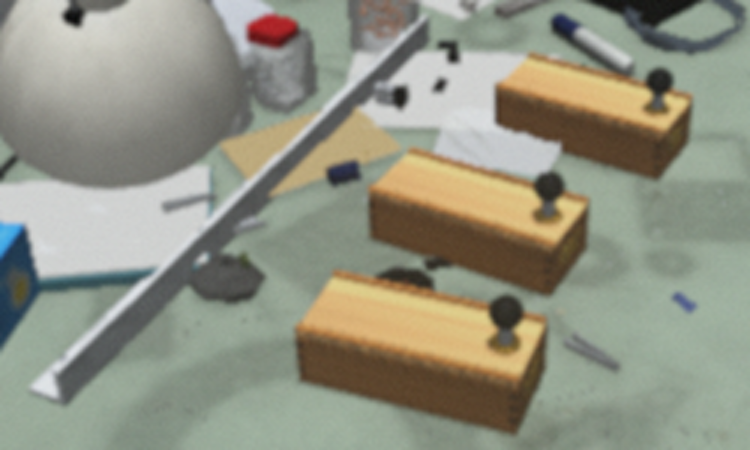

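View pics/c2.png

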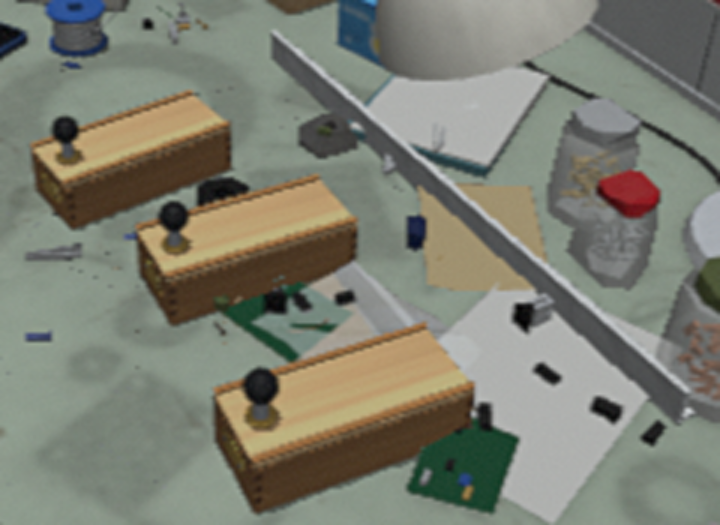

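The crops show three clear cases and the rail: face end at (149,274) to (273,156) in the scene picture and (281,166) to (418,292) in the side picture. The lamp head hangs beyond the rail on the left. Next I'll refine the rail and check where the lamp is.

Run:
```python
from h import *
M={n:camera_model(n) for n in("scene","side")}
t=lambda a,b:tri([(c,d[0]) for c,d in (ray(M["scene"],a),ray(M["side"],b))])
print("lampcentre",t((168,172),(340,145)))
print("lamp top",t((163,145),(337,117)))
print("rail L",t((149.3,274),(280.7,166)),"rail R",t((272.7,156),(419,291)))
print("face top",plane(M["scene"],[(149.3,274),(272.7,156)],.03),plane(M["side"],[(280.7,166),(416,291)],.03))
print("face bot",plane(M["scene"],[(151.7,284)],0),plane(M["side"],[(281.7,174.3),(416.7,295)],0))
```

```text
lampcentre (array([0.7955, 0.0828, 0.1495]), [np.float64(0.003497577514689854), np.float64(0.0034975775146900037)])
lamp top (array([0.7858, 0.0933, 0.219 ]), [np.float64(0.00379996751269167), np.float64(0.0037999675126916804)])
rail L (array([0.7223, 0.2537, 0.0272]), [np.float64(0.0002437399195394893), np.float64(0.0002437399195391865)]) rail R (array([ 0.7448, -0.2892,  0.0215]), [np.float64(0.0022587719438533914), np.float64(0.0022587719438532843)])
face top [[ 0.7194  0.256   0.03  ]
 [ 0.7399 -0.2773  0.03  ]] [[ 0.7203  0.2494  0.03  ]
 [ 0.7294 -0.2929  0.03  ]]
face bot [[0.7229 0.2531 0.    ]] [[ 0.7253  0.252   0.    ]
 [ 0.7488 -0.2829  0.    ]]
```

Request:
send_rows([
  {"x": 0.25, "y": -0.25, "spin": 0.08, "claw": 60},
  {"x": 0.25, "y": -0.25, "spin": 0.08, "claw": 60},
  {"x": 0.2, "y": -0.2, "spin": 0.071},
  {"x": 0.2, "y": -0.2},
  {"x": 0.2, "y": -0.2},
  {"x": 0.2, "y": -0.2},
  {"x": 0.15, "y": -0.2},
  {"x": 0.15, "y": -0.2},
  {"x": 0.12, "y": -0.2},
  {"y": -0.19},
  {},
  {},
  {},
], force=30)

```text
schema error: expected keys x, y, z, spin, claw
```

Request:
send_rows([
  {"x": 0.17, "y": -0.17, "z": 0, "spin": 0.08, "claw": 60},
  {"x": 0.17, "y": -0.17, "z": 0, "spin": 0.08, "claw": 60},
  {"x": 0.17, "y": -0.17, "z": 0, "spin": 0.071, "claw": 60},
  {"x": 0.17, "y": -0.17, "z": 0, "spin": 0, "claw": 60},
  {"x": 0.17, "y": -0.17, "z": 0, "spin": 0, "claw": 60},
  {"x": 0.17, "y": -0.17, "z": 0, "spin": 0, "claw": 60},
  {"x": 0.15, "y": -0.17, "z": 0, "spin": 0, "claw": 60},
  {"x": 0.15, "y": -0.18, "z": 0, "spin": 0, "claw": 60},
  {"x": 0.14, "y": -0.18, "z": 0, "spin": 0, "claw": 60},
  {"x": 0.14, "y": -0.18, "z": 0, "spin": 0, "claw": 60},
  {"x": 0.12, "y": -0.18, "z": 0, "spin": 0, "claw": 60},
  {"x": 0, "y": -0.18, "z": 0, "spin": 0, "claw": 60},
  {"x": 0, "y": 0, "z": -0.2, "spin": 0, "claw": 60},
  {"x": 0, "y": 0, "z": -0.15, "spin": 0, "claw": 60},
  {"x": 0, "y": 0, "z": 0, "spin": 0, "claw": 60},
  {"x": 0, "y": 0, "z": 0, "spin": 0, "claw": 60},
], force=30)

```text
time_s: 1.7
ee_pos: [0.4711, 0.1173, 0.1362]
eef_rot: [-3.142, -0.0, -3.011]
force: [0.0, 0.5, 0.6]
grip_width: 0.0597
grip_force: 0.0
```

Request:
send_rows([
  {"x": 0, "y": 0, "z": -0.2, "spin": 0, "claw": 60},
  {"x": 0, "y": 0, "z": -0.15, "spin": 0, "claw": 60},
  {"x": 0, "y": 0, "z": -0.075, "spin": 0, "claw": 60},
  {"x": 0, "y": 0, "z": 0, "spin": 0, "claw": 60},
  {"x": 0, "y": 0, "z": 0, "spin": 0, "claw": 10},
  {"x": 0, "y": 0, "z": 0, "spin": 0, "claw": 10},
  {"x": 0, "y": 0, "z": 0, "spin": 0, "claw": 10},
  {"x": 0, "y": 0, "z": 0, "spin": 0, "claw": 10},
  {"x": 0, "y": 0, "z": 0, "spin": 0, "claw": 10},
  {"x": 0, "y": 0, "z": 0, "spin": 0, "claw": 10},
  {"x": 0, "y": 0, "z": 0, "spin": 0, "claw": 10},
  {"x": 0, "y": 0, "z": 0, "spin": 0, "claw": 10},
])

```text
time_s: 2.9
ee_pos: [0.471, 0.1173, 0.0507]
eef_rot: [3.141, 0.0, -3.012]
force: [-2.5, 1.4, 5.9]
grip_width: 0.0203
grip_force: 30.0
```

Request:
send_rows([
  {"x": 0.01, "y": 0, "z": 0.015, "spin": 0, "claw": 10},
  {"x": 0.01, "y": 0.002, "z": 0.02, "spin": 0, "claw": 10},
  {"x": 0.01, "y": 0.002, "z": 0.02, "spin": 0, "claw": 10},
  {"x": 0.01, "y": 0.001, "z": 0.015, "spin": 0, "claw": 10},
  {"x": 0, "y": 0, "z": 0, "spin": 0, "claw": 10},
  {"x": 0, "y": 0, "z": 0, "spin": 0, "claw": 10},
  {"x": 0, "y": 0, "z": 0, "spin": 0, "claw": 10},
  {"x": 0, "y": 0, "z": 0, "spin": 0, "claw": 10},
  {"x": 0, "y": 0, "z": 0, "spin": 0, "claw": 10},
])

```text
time_s: 3.8
ee_pos: [0.4788, 0.1181, 0.0644]
eef_rot: [-3.142, -0.0, -3.012]
force: [-0.1, -0.7, -2.5]
grip_width: 0.0201
grip_force: 30.0
```

Run:
```python
from h import *
o=get_obs();print(o["force"],o["moment"],o["ee_pos"]);
a=camera("side")
o=get_obs();print(o["force"])
cv2.imwrite("pics/s2.png",cv2.resize(a[130:340,150:430],None,fx=2.5,fy=2.5))
```

```text
[-0.0856 -0.6676 -2.493 ] [0.0095 0.1234 0.0099] [0.4788 0.1181 0.0644]
[ 0.337  -0.1023 -2.1073]
```

View pics/s2.png

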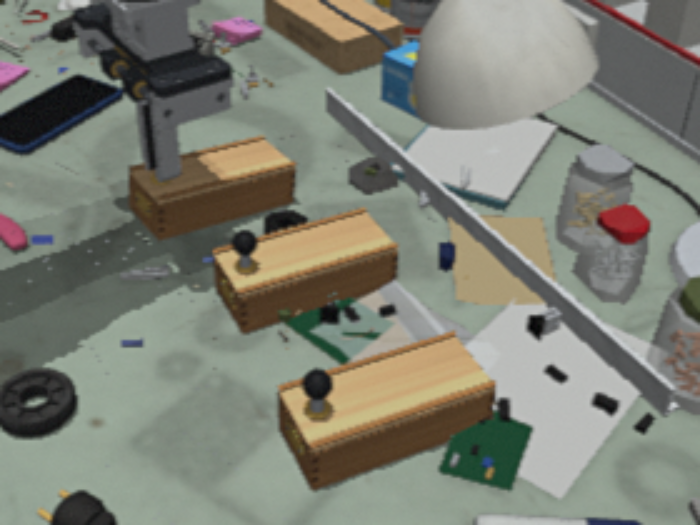

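The left case is held by its knob and tipped slightly, with the others flat. It lifts at about 2.5 N, so it looks empty. I'll set it down and go to the middle case.

Request:
send_rows([
  {"x": -0.01, "y": -0.001, "z": -0.015, "spin": 0, "claw": 10},
  {"x": -0.01, "y": -0.002, "z": -0.02, "spin": 0, "claw": 10},
  {"x": -0.01, "y": -0.002, "z": -0.02, "spin": 0, "claw": 10},
  {"x": -0.01, "y": 0, "z": -0.015, "spin": 0, "claw": 10},
  {"x": 0, "y": 0, "z": 0, "spin": 0, "claw": 10},
  {"x": 0, "y": 0, "z": 0, "spin": 0, "claw": 60},
  {"x": 0, "y": 0, "z": 0, "spin": 0, "claw": 60},
  {"x": 0, "y": 0, "z": 0, "spin": 0, "claw": 60},
  {"x": 0, "y": 0, "z": 0, "spin": 0, "claw": 60},
  {"x": 0, "y": 0, "z": 0.15, "spin": 0, "claw": 60},
  {"x": 0, "y": 0, "z": 0.2, "spin": 0, "claw": 60},
  {"x": 0, "y": 0, "z": 0.075, "spin": 0, "claw": 60},
  {"x": 0.05, "y": -0.2, "z": 0, "spin": -0.05, "claw": 60},
  {"x": 0.05, "y": -0.2, "z": 0, "spin": -0.045, "claw": 60},
  {"x": 0.05, "y": -0.2, "z": 0, "spin": 0, "claw": 60},
  {"x": 0.017, "y": -0.09, "z": 0, "spin": 0, "claw": 60},
  {"x": 0, "y": 0, "z": 0, "spin": 0, "claw": 60},
  {"x": 0, "y": 0, "z": 0, "spin": 0, "claw": 60},
])

```text
time_s: 5.65
ee_pos: [0.5041, -0.0206, 0.1353]
eef_rot: [3.141, -0.0, 3.122]
force: [0.0, 0.3, 0.3]
grip_width: 0.0601
grip_force: 0.0
```

Run:
```python
from h import *
print(get_obs()["force"])
n="side";m=camera_model(n);im=camera(n);print(get_obs()["force"])
for uv in[(212,199),(277,285)]:
    c,s=knob(im,uv,10);print(s,plane(m,c,.0703))
```

```text
[0.0095 0.2702 0.2918]
[-0.3203  0.2832  0.4505]
[ 6  5  8  9 57] [[0.4716 0.1168 0.0703]]
[  4   2  12  13 105] [[ 0.4864 -0.1941  0.0703]]
```

The left case is back in its place. Now the middle one.

Request:
send_rows([
  {"x": 0, "y": 0, "z": -0.2, "spin": 0, "claw": 60},
  {"x": 0, "y": 0, "z": -0.15, "spin": 0, "claw": 60},
  {"x": 0, "y": 0, "z": -0.07, "spin": 0, "claw": 60},
  {"x": 0, "y": 0, "z": 0, "spin": 0, "claw": 60},
  {"x": 0, "y": 0, "z": 0, "spin": 0, "claw": 10},
  {"x": 0, "y": 0, "z": 0, "spin": 0, "claw": 10},
  {"x": 0, "y": 0, "z": 0, "spin": 0, "claw": 10},
  {"x": 0, "y": 0, "z": 0, "spin": 0, "claw": 10},
  {"x": 0, "y": 0, "z": 0, "spin": 0, "claw": 10},
  {"x": 0, "y": 0, "z": 0, "spin": 0, "claw": 10},
  {"x": 0.01, "y": 0, "z": 0.015, "spin": 0, "claw": 10},
  {"x": 0.01, "y": 0, "z": 0.02, "spin": 0, "claw": 10},
  {"x": 0.01, "y": 0, "z": 0.02, "spin": 0, "claw": 10},
  {"x": 0.01, "y": 0, "z": 0.015, "spin": 0, "claw": 10},
  {"x": 0, "y": 0, "z": 0, "spin": 0, "claw": 10},
  {"x": 0, "y": 0, "z": 0, "spin": 0, "claw": 10},
  {"x": 0, "y": 0, "z": 0, "spin": 0, "claw": 10},
  {"x": 0, "y": 0, "z": 0, "spin": 0, "claw": 10},
  {"x": 0, "y": 0, "z": 0, "spin": 0, "claw": 10},
])

```text
time_s: 7.6
ee_pos: [0.5122, -0.0209, 0.0654]
eef_rot: [-3.142, -0.0, 3.122]
force: [-0.5, 0.2, -2.1]
grip_width: 0.0202
grip_force: 30.0
```

Run:
```python
from h import *
o=get_obs();print(o["force"],o["grip_width"],o["moment"])
```

```text
[-0.4845  0.2227 -2.096 ] 0.020237386512987374 [0.002  0.1342 0.0528]
```

Request:
send_rows([
  {"x": -0.01, "y": 0, "z": -0.015, "spin": 0, "claw": 10},
  {"x": -0.01, "y": 0, "z": -0.02, "spin": 0, "claw": 10},
  {"x": -0.01, "y": 0, "z": -0.02, "spin": 0, "claw": 10},
  {"x": -0.01, "y": 0, "z": -0.015, "spin": 0, "claw": 10},
  {"x": 0, "y": 0, "z": 0, "spin": 0, "claw": 10},
  {"x": 0, "y": 0, "z": 0, "spin": 0, "claw": 60},
  {"x": 0, "y": 0, "z": 0, "spin": 0, "claw": 60},
  {"x": 0, "y": 0, "z": 0, "spin": 0, "claw": 60},
  {"x": 0, "y": 0, "z": 0, "spin": 0, "claw": 60},
  {"x": 0, "y": 0, "z": 0.15, "spin": 0, "claw": 60},
  {"x": 0, "y": 0, "z": 0.2, "spin": 0, "claw": 60},
  {"x": 0, "y": 0, "z": 0.07, "spin": 0, "claw": 60},
  {"x": -0.03, "y": -0.2, "z": 0, "spin": -0.018, "claw": 60},
  {"x": -0.03, "y": -0.2, "z": 0, "spin": 0, "claw": 60},
  {"x": -0.028, "y": -0.2, "z": 0, "spin": 0, "claw": 60},
  {"x": 0, "y": -0.2, "z": 0, "spin": 0, "claw": 60},
  {"x": 0, "y": -0.068, "z": 0, "spin": 0, "claw": 60},
  {"x": 0, "y": 0, "z": 0, "spin": 0, "claw": 60},
  {"x": 0, "y": 0, "z": 0, "spin": 0, "claw": 60},
])

```text
time_s: 9.5
ee_pos: [0.4867, -0.1935, 0.1353]
eef_rot: [3.141, -0.0, 3.094]
force: [-0.7, 0.1, -0.4]
grip_width: 0.0599
grip_force: 0.0
```

Request:
send_rows([
  {"x": 0, "y": 0, "z": -0.2, "spin": 0, "claw": 60},
  {"x": 0, "y": 0, "z": -0.15, "spin": 0, "claw": 60},
  {"x": 0, "y": 0, "z": -0.07, "spin": 0, "claw": 60},
  {"x": 0, "y": 0, "z": 0, "spin": 0, "claw": 60},
  {"x": 0, "y": 0, "z": 0, "spin": 0, "claw": 10},
  {"x": 0, "y": 0, "z": 0, "spin": 0, "claw": 10},
  {"x": 0, "y": 0, "z": 0, "spin": 0, "claw": 10},
  {"x": 0, "y": 0, "z": 0, "spin": 0, "claw": 10},
  {"x": 0, "y": 0, "z": 0, "spin": 0, "claw": 10},
  {"x": 0, "y": 0, "z": 0, "spin": 0, "claw": 10},
  {"x": 0.01, "y": 0, "z": 0.015, "spin": 0, "claw": 10},
  {"x": 0.01, "y": 0, "z": 0.02, "spin": 0, "claw": 10},
  {"x": 0.01, "y": 0, "z": 0.02, "spin": 0, "claw": 10},
  {"x": 0.01, "y": 0, "z": 0.015, "spin": 0, "claw": 10},
  {"x": 0, "y": 0, "z": 0, "spin": 0, "claw": 10},
  {"x": 0, "y": 0, "z": 0, "spin": 0, "claw": 10},
  {"x": 0, "y": 0, "z": 0, "spin": 0, "claw": 10},
  {"x": 0, "y": 0, "z": 0, "spin": 0, "claw": 10},
  {"x": 0, "y": 0, "z": 0, "spin": 0, "claw": 10},
])

```text
time_s: 11.4
ee_pos: [0.4946, -0.1944, 0.0654]
eef_rot: [3.142, -0.0, 3.094]
force: [1.0, 0.4, -5.9]
grip_width: 0.0205
grip_force: 30.0
```

Run:
```python
from h import *
o=get_obs();print(o["force"],o["grip_width"],o["moment"],o["ee_pos"])
a=camera("side")
cv2.imwrite("pics/s3.png",cv2.resize(a[130:340,150:430],None,fx=2.5,fy=2.5))
```

```text
[ 0.983   0.3511 -5.9241] 0.020508844667080944 [-0.021  -0.1426  0.0425] [ 0.4946 -0.1944  0.0654]
```

View pics/s3.png

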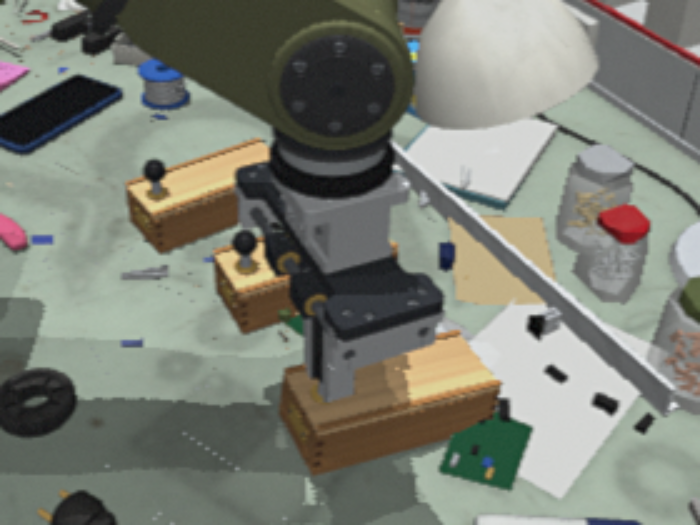

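The right case is tipped at about 6 N, so it is the full one. I'll set it down still pinched, then slide it while turning it square to the rail.

Request:
send_rows([
  {"x": -0.01, "y": 0, "z": -0.015, "spin": 0, "claw": 10},
  {"x": -0.01, "y": 0, "z": -0.02, "spin": 0, "claw": 10},
  {"x": -0.01, "y": 0, "z": -0.02, "spin": 0, "claw": 10},
  {"x": -0.01, "y": 0, "z": -0.015, "spin": 0, "claw": 10},
  {"x": 0, "y": 0, "z": 0, "spin": 0, "claw": 10},
  {"x": 0.02, "y": 0, "z": 0, "spin": 0, "claw": 10},
  {"x": 0.04, "y": 0, "z": 0, "spin": 0.007, "claw": 10},
  {"x": 0.04, "y": 0.002, "z": 0, "spin": 0.007, "claw": 10},
  {"x": 0.04, "y": 0.002, "z": 0, "spin": 0.007, "claw": 10},
  {"x": 0.04, "y": 0.002, "z": 0, "spin": 0.007, "claw": 10},
  {"x": 0.04, "y": 0.002, "z": 0, "spin": 0.007, "claw": 10},
  {"x": 0.04, "y": 0.002, "z": 0, "spin": 0.007, "claw": 10},
  {"x": 0.04, "y": 0.002, "z": 0, "spin": 0.007, "claw": 10},
  {"x": 0.04, "y": 0.002, "z": 0, "spin": 0.007, "claw": 10},
  {"x": 0.04, "y": 0.002, "z": 0, "spin": 0, "claw": 10},
  {"x": 0.04, "y": 0.002, "z": 0, "spin": 0, "claw": 10},
  {"x": 0.04, "y": 0.002, "z": 0, "spin": 0, "claw": 10},
  {"x": 0.02, "y": 0, "z": 0, "spin": 0, "claw": 10},
  {"x": 0, "y": 0, "z": 0, "spin": 0, "claw": 10},
], force=45)

```text
time_s: 13.35
ee_pos: [0.5831, -0.1908, 0.0516]
eef_rot: [-3.141, 0.0, -3.101]
force: [-1.1, -1.5, 1.0]
grip_width: 0.0199
grip_force: 45.0
```

```bash
cat > look.py <<'E'
from h import *
import sys
o=get_obs();print(o["force"],o["grip_width"],o["moment"],o["ee_pos"],o["eef_rot"])
a=camera("side");m=camera_model("side")
hsv=cv2.cvtColor(a,cv2.COLOR_BGR2HSV)
cv2.imwrite(sys.argv[1],cv2.resize(a[150:330,230:450],None,fx=3,fy=3,interpolation=cv2.INTER_CUBIC))
E
python3 look.py pics/s4.png
```

```text
[-1.064  -1.5052  1.0398] 0.01994069874629701 [-0.1399  0.1767 -0.0488] [ 0.5831 -0.1908  0.0516] [-3.141   0.0005 -3.1011]
```

View pics/s4.png

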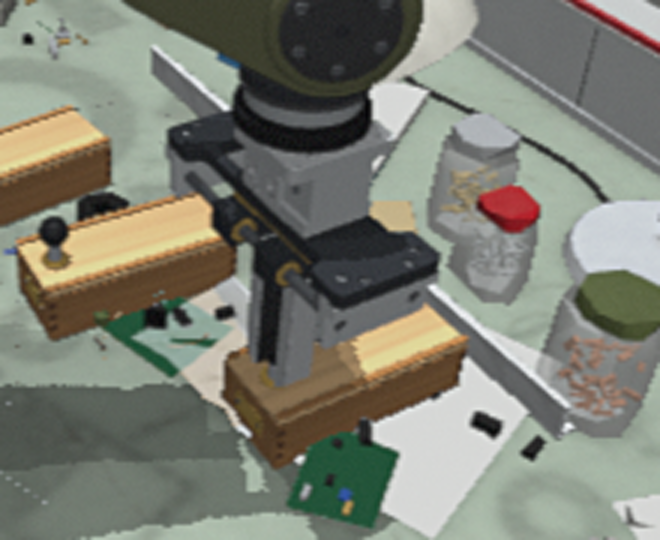

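The case followed the gripper flat and is near the rail, with its far corner at about (465,345) in the crop.

Request:
send_rows([
  {"x": 0.02, "y": 0.001, "z": 0, "spin": 0, "claw": 10},
  {"x": 0.02, "y": 0.001, "z": 0, "spin": 0, "claw": 10},
  {"x": 0.02, "y": 0.001, "z": 0, "spin": 0, "claw": 10},
  {"x": 0.02, "y": 0.001, "z": 0, "spin": 0, "claw": 10},
  {"x": 0.015, "y": 0, "z": 0, "spin": 0, "claw": 10},
  {"x": 0.01, "y": 0, "z": 0, "spin": 0, "claw": 10},
  {"x": 0, "y": 0, "z": 0, "spin": 0, "claw": 10},
])

```text
time_s: 14.1
ee_pos: [0.6034, -0.1899, 0.0516]
eef_rot: [-3.141, -0.001, -3.101]
force: [-5.6, -0.6, 2.6]
grip_width: 0.0198
grip_force: 45.0
```

Request:
send_rows([
  {"x": 0.005, "y": 0, "z": 0, "spin": 0, "claw": 10},
  {"x": 0.005, "y": 0, "z": 0, "spin": 0, "claw": 10},
  {"x": 0, "y": 0, "z": 0, "spin": 0, "claw": 10},
])

```text
time_s: 14.4
ee_pos: [0.6052, -0.1899, 0.0516]
eef_rot: [-3.141, -0.001, -3.101]
force: [-7.5, -0.1, 3.7]
grip_width: 0.0197
grip_force: 45.0
```

Request:
send_rows([
  {"x": 0.005, "y": 0, "z": 0, "spin": 0, "claw": 10},
  {"x": 0.005, "y": 0, "z": 0, "spin": 0, "claw": 10},
  {"x": 0, "y": 0, "z": 0, "spin": 0, "claw": 10},
])

```text
time_s: 14.7
ee_pos: [0.6072, -0.1899, 0.0516]
eef_rot: [-3.141, -0.001, -3.101]
force: [-7.2, 0.0, 4.9]
grip_width: 0.0201
grip_force: 45.0
```

Request:
send_rows([
  {"x": 0.005, "y": 0, "z": 0, "spin": 0, "claw": 10},
  {"x": 0.005, "y": 0, "z": 0, "spin": 0, "claw": 10},
  {"x": 0, "y": 0, "z": 0, "spin": 0, "claw": 10},
])

```text
time_s: 15.0
ee_pos: [0.6076, -0.1899, 0.0516]
eef_rot: [3.141, -0.005, -3.101]
force: [-21.2, 1.0, 12.2]
grip_width: 0.02
grip_force: 45.0
```

```bash
python3 look.py pics/s5.png
```

```text
[-21.2245   0.9945  12.211 ] 0.019977519519730542 [-0.0053  3.6623 -0.037 ] [ 0.6076 -0.1899  0.0516] [ 3.1409 -0.0051 -3.1013]
```

View pics/s5.png

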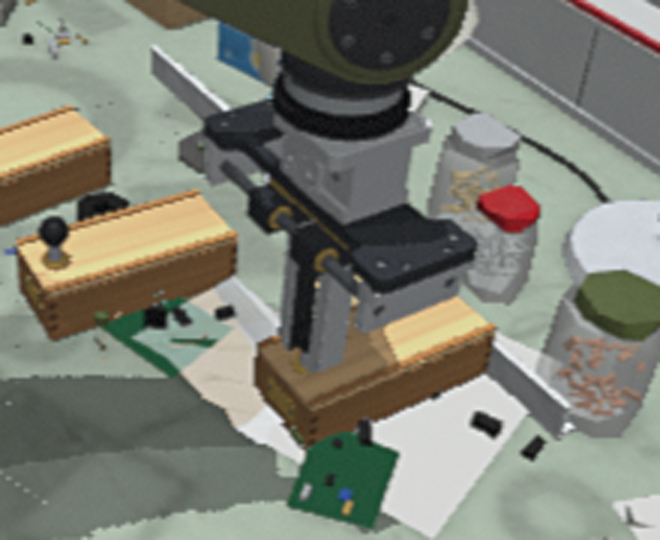

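The far end touches the rail: the force rose to 21 N at the x I predicted, and the picture shows contact. I'll ease off 1 mm, release and back off.

Request:
send_rows([
  {"x": -0.005, "y": 0, "z": 0, "spin": 0, "claw": 10},
  {"x": 0, "y": 0, "z": 0, "spin": 0, "claw": 10},
  {"x": 0, "y": 0, "z": 0, "spin": 0, "claw": 60},
  {"x": 0, "y": 0, "z": 0, "spin": 0, "claw": 60},
  {"x": 0, "y": 0, "z": 0, "spin": 0, "claw": 60},
  {"x": 0, "y": 0, "z": 0, "spin": 0, "claw": 60},
  {"x": 0, "y": 0, "z": 0.1, "spin": 0, "claw": 60},
  {"x": 0, "y": 0, "z": 0.2, "spin": 0, "claw": 60},
  {"x": 0, "y": 0, "z": 0.2, "spin": 0, "claw": 60},
  {"x": -0.2, "y": 0, "z": 0.2, "spin": 0, "claw": 60},
  {"x": -0.2, "y": 0, "z": 0.1, "spin": 0, "claw": 60},
  {"x": -0.2, "y": 0, "z": 0, "spin": 0, "claw": 60},
  {"x": -0.2, "y": 0, "z": 0, "spin": 0, "claw": 60},
  {"x": -0.2, "y": 0, "z": 0, "spin": 0, "claw": 60},
  {"x": 0, "y": 0, "z": 0, "spin": 0, "claw": 60},
  {"x": 0, "y": 0, "z": 0, "spin": 0, "claw": 60},
  {"x": 0, "y": 0, "z": 0, "spin": 0, "claw": 60},
])

```text
time_s: 16.75
ee_pos: [0.4142, -0.1898, 0.207]
eef_rot: [-3.141, 0.001, -3.101]
force: [0.1, 0.4, -0.7]
grip_width: 0.0597
grip_force: 0.0
```

```bash
cat > fin.py <<'E'
from h import *
for n,K in (("side",[(212,199),(248,228)]),("scene",[(298,254)])):
    m=camera_model(n);im=camera(n)
    for uv in K: print(n,plane(m,knob(im,uv,10)[0],.0703))
    if n=="scene": uv0=project(m,[[.607,-.19,.07],[.66,-.188,.044]])
    else: uv0=project(m,[[.607,-.19,.07],[.66,-.188,.044]])
    a,b=uv0.round().astype(int); print(n,"right",plane(m,knob(im,tuple(a),10)[0],.0703))
    hsv=cv2.cvtColor(im,cv2.COLOR_BGR2HSV);k=((hsv[...,0]>8)&(hsv[...,0]<25)&(hsv[...,1]>70)&(hsv[...,2]>145)).astype(np.uint8)
    k=cv2.morphologyEx(k,cv2.MORPH_OPEN,np.ones((3,3)))
    N,l,s,c=cv2.connectedComponentsWithStats(k);ys,xs=np.nonzero(l==l[b[1],b[0]])
    print(cv2.minAreaRect((plane(m,np.c_[xs,ys],.044)[:,:2]*1000).astype(np.float32)))
    cv2.imwrite(f"pics/f_{n}.png",im)
E
python3 fin.py
```

```text
side [[0.4879 0.1117 0.0703]]
side [[ 0.5104 -0.0234  0.0703]]
side right [[ 0.6066 -0.1908  0.0703]]
((661.0369873046875, -134.85028076171875), (149.82041931152344, 167.71759033203125), 2.2745091915130615)
scene [[0.4719 0.1168 0.0703]]
scene right [[ 0.6079 -0.1912  0.0703]]
((665.6983642578125, -192.46841430664062), (154.14930725097656, 68.04141235351562), 2.1665539741516113)
```

View pics/f_side.png

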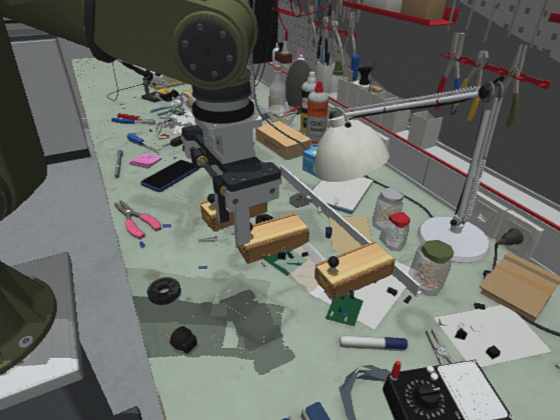

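The full case stands flat and square against the rail: knob x is 0.607 m and its yaw is about 0.04 rad, matching the rail. The empty cases are standing in place and the gripper is clear, so I'll hand in.

```bash
python3 -c "
from station import *
print(hand_in())"
```

```text
the job is handed in; nothing more can be done
None
```

I felt all three cases in order, and the right-hand one was full (about 6 N to lift, against 2 to 2.5 N for the others). It now stands square against the stop rail, the two empty cases are in their places, everything is released, and the job is handed in; the hand-in gave no verdict.

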